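Put a washed tube mould to dry on the slanted post, notch over the tooth

TASK

Take the white tube mould from its draining rest and put it upside down over the slanted empty post of the drying stand. Turn it about its axis until the notch in its rim comes over the tooth on the collar at the foot of the post (the tooth is not always at quite the same place round the post), and press it fully home so that the rim lies flat on the collar, then let go. Leave the other things on the table where they are.

Things in the scene. Friction and masses are not known exactly. Their poses are not given: they have to be found in the camera images.
- mould: white plastic tube mould, a straight cylinder 130 mm long, 52 mm outside, 44 mm inside, closed at one end (floor 6 mm thick), 0.13 to 0.23 kg. Starts lying level in the rest, mouth towards the stand, axis 40 mm above the table. Origin: centre of the closed end's outer face; z runs along the axis to the open mouth, x points to the side of the rim notch
- mould_mouth (a point): centre of the mould's open mouth, in the plane of the rim, 130 mm from the origin along the mould's z
- rest: draining rest: two level steel rods 120 mm long, 30 mm apart, on low wooden feet 46 mm wide, fixed to the table. Origin: over its middle, 40 mm above the table, on the axis of the mould as it lies there; z is level, along the rods, towards the stand; x points down
- post: empty steel post of the drying stand, fixed, leaning 35 degrees from vertical to the robot's left. Origin: centre of the top of the collar (68 mm wide) at its foot, 70 mm above the table; z up along the post, x square to it, to the upper side, about where the tooth is. 39.4 mm thick up to z = 70 mm, tapering to 14 mm at z = 95 mm. Mould home: rim on the collar, mould z against post z
- stand: the stand's wooden base, 170 x 270 x 18 mm, fixed. Origin: on the table, 70 mm below the empty post's origin; x is level, to the robot's right, against the lean. At y = 145 mm it carries a shorter post with a steel cup already on it (54 mm wide, top about 120 mm above the table), fixed too
- cup: bystander: small white open cup, 66 mm wide, 70 mm high, standing; origin: centre of its underside
- soap_a: bystander: bar of soap, 80 x 55 x 28 mm; origin: centre of its underside
- soap_b: bystander: bar of soap, 80 x 55 x 28 mm; origin: centre of its underside
- stamp: bystander: dark wooden soap stamp, 56 mm wide, 85 mm high, standing; origin: centre of its underside
- jug: bystander: steel jug with a handle, 96 mm wide, 120 mm high; origin: centre of its underside
- scent: bystander: amber bottle, 48 mm wide, 130 mm high; origin: centre of its underside
- notch (a point): middle of the notch in the mould's rim, 26 mm from the axis, in the plane of the rim. The notch is cut right through the 4 mm wall, 14 mm deep along the axis, about 12 mm wide
- tooth_side (a point): point 26.5 mm from the post's axis along its x, 10 mm above the collar. The tooth (10 mm high, 9 mm wide, from the post out to 33 mm from its axis) stands near here, but the collar is clamped by hand: the tooth is up to 24 degrees round the post to either side. It can be seen, or felt with the rim
Things that resemble listed ones, but are neither listed nor needed, are in the scene too. What is shaped like the mould but pink or red is not meant.

How it is judged (in metres and radians):
On the way:
1. the mould is upside down over the post (z of mould_mouth in the frame of post below 0.05 m and distance between mould_mouth and post below 0.055 m and angle between the z axis of mould and the z axis of post, either way round below 0.2 rad and height (world z) of mould above 0.12 m), for 0.1 s.
At the end, for the whole second after the job is handed in: The mould stands upside down on the post, released and at rest: its rim within 5 mm of the collar (possible only with the notch over the tooth), the mouth's centre within 8 mm of the post's origin, its axis within 0.12 rad of the post's and its notch within 0.6 rad of the post's x (z of mould_mouth in the frame of post below 0.005 m and distance between mould_mouth and post below 0.008 m and angle between the z axis of mould and the z axis of post, either way round below 0.12 rad and angle between the x axis of mould and the x axis of post, either way round below 0.6 rad and height (world z) of mould above 0.12 m and linear speed of mould below 0.02 m/s); the robot touches nothing.
It fails at once if a bystander is pushed more than 30 mm away (distance of any of cup, soap_a, soap_b, stamp, jug, scent from where it was at the start of the episode above 0.03 m).
It also fails if it takes over 72 s, if anything falls off the work surface, if the arm or the gripper's body presses on something with over 40 N, if the wrist force passes 120 N, or if a joint passes its speed limit or range.

ROBOT

A 7-joint arm with a two-finger parallel gripper is mounted at the origin on the work surface. World frame = base frame: x ahead of the robot, y to its left, z up, the work surface at z = 0. Lengths are in mm, angles in rad, forces in N, time in s.
With the tool pointing down it reaches from about 400 to 750 mm from the base axis. Payload 19.5 kg.
Tool frame: the origin (TCP) lies at the very end of the fingers, on their centre line; the grasp point (between the pads) lies 19 mm behind it; z points along the fingers, y is the direction in which the jaws open and shut (so a half turn about z gives the same grasp; the last joint's range is limited). The gripper opens to 85 mm and grips with 20 to 120 N. Pads are 22 mm wide; open, the fingers measure 114 mm over their backs; the gripper's body (76 mm by 85 mm) begins 54 mm behind the grasp point. The pads swing forward as they close: fully open they stand 13 mm farther back than shut.
Start: joints at [1.304, 0.707, -0.028, 1.485, 0.022, 0.951, -0.075], TCP at [128.169, -560.507, 231.268] pointing down, gripper open.
Joint ranges: [-2.71, 2.71], [-0.32, 2.16], [-1.57, 1.52], [0, 2.45], [-1.46, 4.6], [0, 2.02], [-2.83, 2.83]. Speed limits (rad/s): [1.89, 1.89, 2.57, 2.57, 3.01, 3.01, 3.01].

INTERFACE

Orientations are given as a rotation vector (axis times angle).
In Python, from bench import bot gives the robot as it stands. The module is installed in compiled form; this text tells all that it offers.
- The arm moves only by the tool move_arm, never from a script. Its argument "deltas" is a list of rows, each an object of numbers: "dx", "dy", "dz": the shift along the tool's x, y, z in mm; "ax", "ay", "az": the turn, a rotation vector about the tool's x, y, z in rad. A call has 1 to 5 rows; each row is the pose to reach, as a shift and turn from the pose measured when the call began, along the tool's axes at that moment; what a row does not reach only later rows make up. A row lasts 1/10 s, in which the tool goes at most 50 mm and 8.59 degrees, less where a joint would pass 70% of its speed; a pose out of reach is approached as far as the arm can. A call with a gripper value outside its range is refused whole. "hand" is the opening in per cent of the stroke, from 0 (shut) to 100 (fully open), set as the call begins (left out, the last holds). The fingers move at their own pace and stop on an object; "newtons" is the grip in N (left out, the last holds). Time passes only in rows, so rows that repeat a pose let the fingers close. It gives the time, the measured TCP pose, the force and the opening at its end, in the units of the state.
- bot.get_state(): the state, without advancing time (a new reading comes with each control period).
- bot.grab_frame(name): name is "scene" or "top" or "wrist"; returns the picture (400x640x3 uint8, blue, green, red); there is no depth.
- bot.camera_params(name): a dict with "mtx" (3x3 intrinsics, pixels), "k1" (the pictures are not rectified: a ray, as slopes to the right and down, at radius r is drawn at 1 + k1 r^2 times it, then the intrinsics apply), "R" (3x3) and "t" (3): a world point X has camera coordinates R X + t. Camera axes: x right, y down, z forward; pixel columns grow to the right and rows downward; lengths in mm; the calibration is good to about 2 mm. A picture is of the moment at which its call begins: read the wrist's pose just before it. camera_params takes no time and is no camera call; for the wrist camera it gives the pose at the moment of the call.
- bot.finish_job(): hands the job in, once; it reports no verdict.
The state is a dict: "t": time; "joints": joint angles; "joint_velocities": joint speeds; "effort": joint torques, N m; "position": TCP position; "tcp_rot": TCP orientation; "contact_force": force on the tool from outside, world axes, zero at the start; "moment": the same for the moment, N m; "width": opening from 0.0 (shut) to 1.0 (fully open).
Only numpy, scipy, OpenCV 4.12 (cv2) and the standard library are available. Lean on these libraries where they do the work, as an engineer would, in place of code of your own. Each camera call takes 0.05 s, during which the arm holds its last target. There are 200 camera calls.

## Working session

There is one attempt and no reset: what is moved stays moved. The work goes in short steps, Python scripts to look and compute and a tool call to move; the robot and the scene stay as the last step left them, time stands still between calls to the robot, and variables do not carry over. Pictures are saved under pics/ and viewed, about 8 in all and at most 12, crops included, and the job is handed in when it is done.

Besides the shell and the picture viewer there is one more tool, called after ">>>" as a command line: name --argument value ..., lists and objects as JSON in quotes. move_arm: Moves the arm, as the interface text tells. Its arguments: {"type":"object","properties":{"deltas":{"type":"array","items":{"type":"object","properties":{"dx":{"type":"number"},"dy":{"type":"number"},"dz":{"type":"number"},"ax":{"type":"number"},"ay":{"type":"number"},"az":{"type":"number"}}}},"hand":{"type":"number"},"newtons":{"type":"number"}},"required":["deltas"]}

```bash
mkdir -p pics; ls; cat > h.py <<'E'
import numpy as np, cv2
from bench import bot
from scipy.spatial.transform import Rotation as Ro
def ray(p,uv):
    K=np.array(p["mtx"]);k=np.array([p["k1"],0,0,0,0.])
    s=cv2.undistortPoints(np.array([[uv]],float),K,k)[0,0]
    R=np.array(p["R"]);t=np.array(p["t"]).ravel()
    d=R.T@np.array([s[0],s[1],1]);return -R.T@t,d/np.linalg.norm(d)
def onz(p,uv,z):
    o,d=ray(p,uv);return o+d*(z-o[2])/d[2]
def proj(p,X):
    K=np.array(p["mtx"]);k=np.array([p["k1"],0,0,0,0.])
    R=np.array(p["R"]);t=np.array(p["t"],float).ravel()
    return cv2.projectPoints(np.array(X,float).reshape(-1,1,3),cv2.Rodrigues(R)[0],t,K,k)[0][:,0]
def tri(rays):
    A=np.zeros((3,3));b=np.zeros(3)
    for o,d in rays:
        M=np.eye(3)-np.outer(d,d);A+=M;b+=M@o
    return np.linalg.solve(A,b)
E
python3 - <<'E'
from h import *
s=bot.get_state();print(s)
for n in["scene","top"]:
    cv2.imwrite(f"pics/{n}0.png",bot.grab_frame(n));p=bot.camera_params(n);print(n,p, -np.array(p["R"]).T@np.array(p["t"]).ravel())
E
```

```text
pics
{'t': 0.0, 'joints': array([ 1.30430845,  0.70710375, -0.02763257,  1.48497989,  0.02200161,
        0.95086434, -0.07549781]), 'joint_velocities': array([ 3.23566915e-04, -7.94766921e-04,  2.54875668e-04,  1.71103224e-03,
        1.08056840e-03,  1.04206225e-03, -6.87391761e-05]), 'effort': array([-5.50420646e-04, -8.83213806e+01,  1.23409141e+00, -2.36170024e+01,
        1.67241530e-02,  6.61298414e-03,  2.46866898e-05]), 'position': array([ 128.1195687 , -560.29227332,  230.83138033]), 'tcp_rot': array([-3.12073112e+00, -3.52258987e-01,  2.21739312e-04]), 'contact_force': array([0.10762119, 0.43825116, 0.03567538]), 'moment': array([-0.04199509,  0.01150194, -0.04158428]), 'width': 1.0017031742251987}
scene {'mtx': array([[510.9871956 ,   0.        , 315.08534913],
       [  0.        , 510.9871956 , 201.42503593],
       [  0.        ,   0.        ,   1.        ]]), 'k1': -0.04617877709598369, 'R': array([[-0.33455731,  0.94231315,  0.01083248],
       [ 0.69215496,  0.25350987, -0.67576198],
       [-0.63952554, -0.21858335, -0.7370403 ]]), 't': array([ 140.71568266, -400.64968775, 2007.30150312])} [1608.10970744  407.73310032 1207.19397274]
top {'mtx': array([[370.092375  ,   0.        , 316.37803035],
       [  0.        , 370.092375  , 189.40857616],
       [  0.        ,   0.        ,   1.        ]]), 'k1': 0.01604270626095704, 'R': array([[-0.02126172, -0.99962014, -0.01753618],
       [-0.98915858,  0.02358196, -0.14494551],
       [ 0.14530399,  0.01426427, -0.98928423]]), 't': array([  93.01890632,  636.14836879, 1208.67719691])} [ 455.60374009   60.74105141 1289.56333194]
```

View pics/scene0.png

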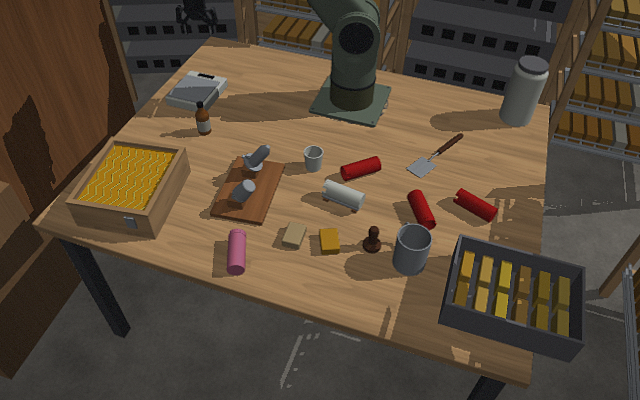

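View pics/top0.png

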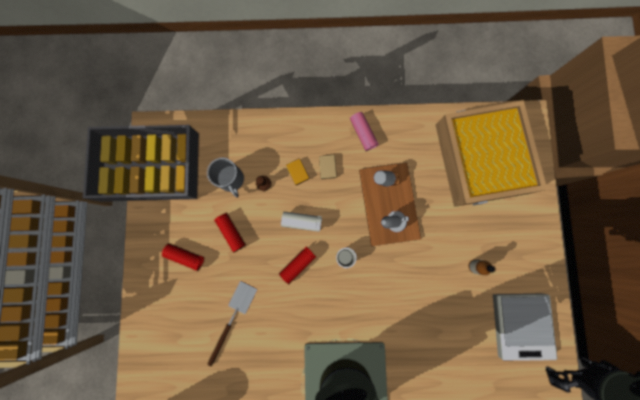

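The stand is right of centre in the top view: the empty post is at about (393,222) and the steel cup at (383,178). The white mould lies at (301,222), and also shows at (343,195) in the scene view. I'll zoom in on both views.

```bash
python3 - <<'E'
from h import *
a=cv2.imread("pics/scene0.png")[130:230,200:380];b=cv2.imread("pics/top0.png")[155:255,270:430]
a=cv2.resize(a,None,fx=4.4,fy=3,interpolation=3) if 0 else cv2.resize(a,(540,300),interpolation=2)
b=cv2.resize(b,(480,300),interpolation=2)
o=np.zeros((600,540,3),np.uint8);o[:300]=a;o[300:,:480]=b
cv2.imwrite("pics/z1.png",o)
p=bot.camera_params("top")
for nm,uv,z in[("mouldL",(282,221),40),("mouldR",(322,222),40),("base1",(360,168),18),("base2",(407,162),18),("base3",(423,239),18),("base4",(373,246),18),("cup",(346,257),70)]:
    print(nm,onz(p,uv,z).round(1))
E
```

```text
mouldL [534.2 197.1  40. ]
mouldR [527.8  62.2  40. ]
base1 [714.3 -74.9  18. ]
base2 [ 731.5 -239.4   18. ]
base3 [ 464.2 -278.1   18. ]
base4 [ 444.2 -108.5   18. ]
cup [411.3 -12.9  70. ]
```

View pics/z1.png

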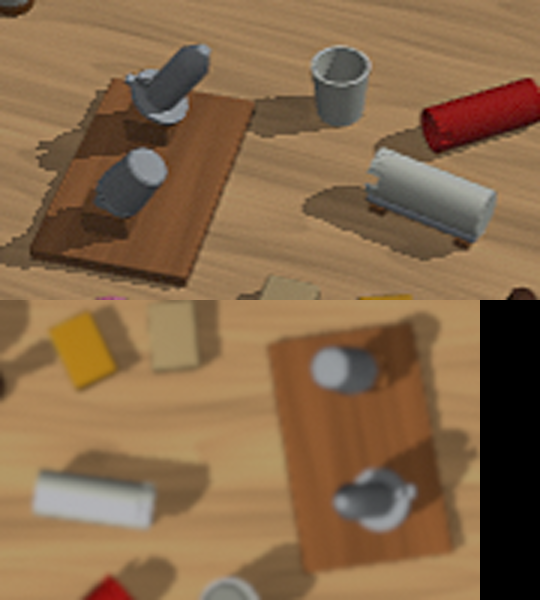

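```bash
cat >> h.py <<'E'
def plan(P,R,s=None,n=1):
    s=s or bot.get_state();R0=Ro.from_rotvec(s["tcp_rot"])
    d=R0.inv().apply(np.array(P)-s["position"]);a=(R0.inv()*Ro.from_matrix(R)).as_rotvec()
    print("row",d.round(1),a.round(3),"dist",np.linalg.norm(d).round(),"deg",np.degrees(np.linalg.norm(a)).round())
def frame(z,y):
    z=np.array(z,float);z/=np.linalg.norm(z);y=np.array(y,float);y-=z*(y@z);y/=np.linalg.norm(y)
    return np.c_[np.cross(y,z),y,z]
E
python3 - <<'E'
from h import *
p=bot.camera_params("top");q=bot.camera_params("scene")
a=(270+382/3,155+200/3);print(onz(p,a,70))
b=(200+165/3,130+105/3);print(tri([ray(p,a),ray(q,b)]))
print(np.array(bot.camera_params("wrist")["R"]).round(2))
s=bot.get_state();R0=Ro.from_rotvec(s["tcp_rot"]);w=bot.camera_params("wrist")
print(R0.inv().apply(-np.array(w["R"]).T@np.array(w["t"])-s["position"]), (np.array(w["R"])@R0.as_matrix()).round(3))
# waypoint over the post with tool yaw for jaws along stand-x dir
plan([480,-260,330],frame([0,0,-1],[.95,-.3,0]))
E
```

```text
[ 521.71057487 -184.38502504   70.        ]
[ 520.72129497 -181.52657402   51.2193821 ]
[[ 0.22 -0.98 -0.  ]
 [-0.92 -0.21  0.33]
 [-0.32 -0.07 -0.94]]
[  84.26317407    0.33355719 -143.44705941] [[-0.002  1.    -0.   ]
 [-0.944 -0.002 -0.329]
 [-0.329 -0.     0.944]]
row [ 410.  -214.4  -98.9] [-1.00e-03 -0.00e+00 -1.04e+00] dist 473.0 deg 60.0
```

>>> move_arm --deltas '[{"dx": 205,"dy": -107,"dz": -45,"az": -0.52},{"dx": 205,"dy": -107,"dz": -45,"az": -0.52},{"dx": 205,"dy": -107,"dz": -45,"az": -0.52},{"dx": 205,"dy": -107,"dz": -45,"az": -0.52},{"dx": 205,"dy": -107,"dz": -45,"az": -0.52}]'

```text
validation failed for argument at $.de...
```

```bash
python3 - <<'E'
from h import *
print(bot.get_state()["position"],bot.get_state()["joints"].round(2))
plan([500,-260,310],frame([0,0,-1],[.98,-.2,0]))
E
```

```text
[ 128.13025293 -560.29719278  230.89712993] [ 1.3   0.71 -0.03  1.48  0.02  0.95 -0.08]
row [ 429.5 -209.9  -78.9] [-1.000e-03 -1.000e-03 -1.145e+00] dist 484.0 deg 66.0
```

>>> move_arm --deltas '[{"dx": 43,"dy": -21,"dz": -8,"ax": 0,"ay": 0,"az": -0.12},{"dx": 86,"dy": -42,"dz": -16,"ax": 0,"ay": 0,"az": -0.24},{"dx": 129,"dy": -63,"dz": -24,"ax": 0,"ay": 0,"az": -0.36},{"dx": 172,"dy": -84,"dz": -32,"ax": 0,"ay": 0,"az": -0.48},{"dx": 215,"dy": -105,"dz": -40,"ax": 0,"ay": 0,"az": -0.6}]'

```text
t: 0.6
position: [315.5, -408.6, 271.3]
tcp_rot: [-2.874, -1.266, -0.0]
contact_force: [-0.4, -0.8, 0.3]
width: 1.003
```

```bash
python3 - <<'E'
from h import *
plan([500,-260,310],frame([0,0,-1],[.98,-.2,0]))
E
```

```text
row [234.2  35.7 -38.7] [-0.001 -0.001 -0.54 ] dist 240.0 deg 31.0
```

>>> move_arm --deltas '[{"dx": 47,"dy": 7,"dz": -8,"ax": 0,"ay": 0,"az": -0.11},{"dx": 94,"dy": 14,"dz": -16,"ax": 0,"ay": 0,"az": -0.22},{"dx": 141,"dy": 21,"dz": -24,"ax": 0,"ay": 0,"az": -0.33},{"dx": 188,"dy": 28,"dz": -32,"ax": 0,"ay": 0,"az": -0.43},{"dx": 234,"dy": 36,"dz": -39,"ax": 0,"ay": 0,"az": -0.54}]'

```text
t: 1.1
position: [501.3, -258.7, 310.7]
tcp_rot: [-2.428, -1.992, -0.0]
contact_force: [0.8, -1.5, 0.0]
width: 0.998
```

```bash
python3 - <<'E'
from h import *
import json
w=bot.camera_params("wrist");im=bot.grab_frame("wrist");cv2.imwrite("pics/w1.png",im)
json.dump({k:np.array(v).tolist() for k,v in w.items()},open("w1.json","w"))
s=bot.get_state();print(s["t"],s["position"],s["joints"].round(2))
print(proj(w,[[520,-183,70],[520,-128,148],[531,130,66]]))
P=np.array([531,100,240]);plan(P,frame([0,0,-1],[.999,-.047,0]))
E
```

```text
1.15 [ 506.64688909 -252.73287756  311.24697489] [ 0.58  0.63 -0.34  1.37  0.21  1.18  0.04]
[[ 324.17242903   83.9773749 ]
 [ 311.89117647   15.79501486]
 [ 265.42027309 -287.12386578]]
row [351.  -40.1  72.9] [ 0.002 -0.005 -0.135] dist 361.0 deg 8.0
```

View pics/w1.png

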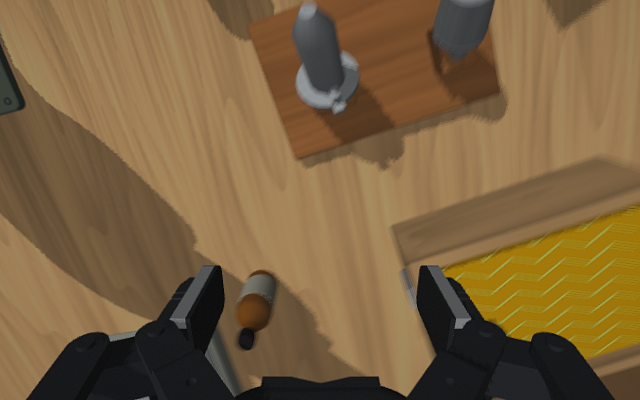

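Picture w1 shows the collar centre at about (328,80) and the tooth at about (339,104), on the lower side and slightly to the right of the post axis. Next I'll move to where I can see the mould's mouth.

>>> move_arm --deltas '[{"dx": 50,"dy": -8,"dz": 0,"ax": 0,"ay": 0,"az": -0.03},{"dx": 100,"dy": -16,"dz": 10,"ax": 0,"ay": 0,"az": -0.06},{"dx": 150,"dy": -24,"dz": 30,"ax": 0,"ay": 0,"az": -0.09},{"dx": 200,"dy": -25,"dz": 50,"ax": 0,"ay": 0,"az": -0.12},{"dx": 250,"dy": -25,"dz": 60,"ax": 0,"ay": 0,"az": -0.135}]'

```text
t: 1.65
position: [523.8, -18.8, 255.9]
tcp_rot: [-2.271, -2.168, -0.007]
contact_force: [1.2, -0.3, -0.7]
width: 0.999
```

```bash
python3 - <<'E'
from h import *
import json
bot.grab_frame("wrist")
w=bot.camera_params("wrist");im=bot.grab_frame("wrist");cv2.imwrite("pics/w2.png",im)
json.dump({k:np.array(v).tolist() for k,v in w.items()},open("w2.json","w"))
s=bot.get_state();print(s["t"],s["position"],s["joints"].round(2))
print(proj(w,[[528,64,66],[531,130,66]]))
a=cv2.resize(cv2.imread("pics/w1.png")[0:150,250:400],(600,600),interpolation=2)
cv2.imwrite("pics/w1z.png",a)
E
```

```text
1.75 [524.21258212 -13.58260376 255.60156995] [ 0.17  0.61 -0.36  1.63  0.24  0.94 -0.31]
[[321.70088923  91.62638217]
 [322.30351845  13.32904174]]
```

View pics/w2.png

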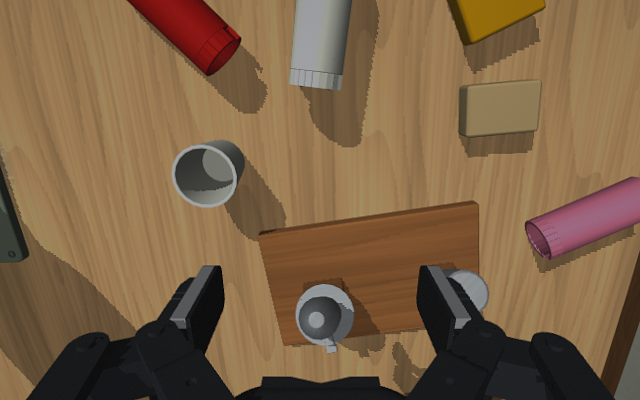

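View pics/w1z.png

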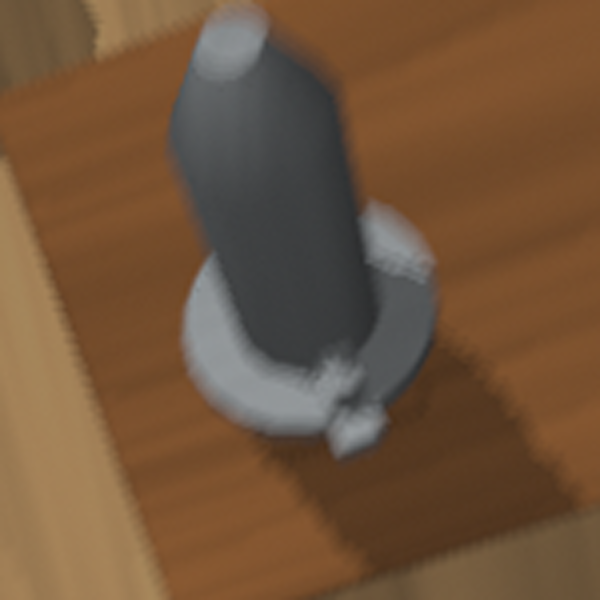

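```bash
python3 - <<'E'
from h import *
import json
L=lambda f:{k:np.array(v) for k,v in json.load(open(f)).items()}
w1=L("w1.json");w2=L("w2.json")
P=tri([ray(w1,(327.5,79.5)),ray(w2,(325,315))]);T=tri([ray(w1,(309.5,11)),ray(w2,(320,319))]);
to=tri([ray(w1,(339.2,106)),ray(w2,(332,347))])
print("origin",P,onz(w1,(327.5,79.5),70),onz(w2,(325,315),70));print("tip",T,(T-P)/np.linalg.norm(T-P),np.linalg.norm(T-P));print("tooth",to)
c=[onz(w2,u,18)[:2] for u in[(260,234),(478,203),(283,346)]];print(c, np.arctan2(*(c[1]-c[0])[::-1]),np.arctan2(*(c[2]-c[0])[::-1]))
c=[onz(w1,u,18)[:2] for u in[(249,22),(298,159),(499,92)]];print(c, np.arctan2(*(c[2]-c[1])[::-1]),np.arctan2(*(c[1]-c[0])[::-1]))
# mould edges, mid-height silhouettes at z~45
im=cv2.imread("pics/w2.png");h=cv2.cvtColor(im,cv2.COLOR_BGR2HSV)
for r in range(0,90,8):
    row=h[r,270:375];m=np.where((row[:,1]<50)&(row[:,2]>90))[0]+270
    if len(m): print(r,m.min(),m.max(),[onz(w2,(e,r),46)[:2].round(1).tolist() for e in(m.min(),m.max())])
sc=bot.camera_params("scene");q=cv2.imread("pics/scene0.png")[170:222,315:370]
z1=cv2.resize(q,None,fx=10,fy=10,interpolation=2)
cv2.imwrite("pics/m.png",np.vstack([z1[:,:550],np.zeros((10,550,3),np.uint8)]))
E
```

```text
origin [ 523.47994364 -179.17739109   72.4469993 ] [ 524.34567885 -179.23095071   70.        ] [ 522.62878682 -181.0260625    70.        ]
tip [ 518.95629431 -124.28733462  148.57334671] [-0.04814409  0.58418136  0.81019398] 93.96064321045922
tooth [ 529.97552528 -206.69258899   92.79660783]
[array([ 447.06435899, -100.07316776]), array([708.75777265, -70.27693634]), array([ 462.21400873, -270.78653396])] 0.11337107984572269 -1.482284997378372
[array([448.79411365, -99.37542611]), array([ 469.18161087, -268.1969378 ]), array([ 729.46863851, -234.30042952])] 0.12949863880744092 -1.4506146869782317
0 296 345 [[507.6, 145.5], [552.5, 143.8]]
8 296 343 [[507.2, 138.8], [550.5, 137.2]]
16 295 342 [[505.9, 132.1], [549.4, 130.4]]
24 294 341 [[504.5, 125.4], [548.4, 123.7]]
32 293 340 [[503.2, 118.5], [547.3, 116.8]]
40 293 339 [[502.7, 111.5], [546.2, 109.8]]
48 292 338 [[501.4, 104.5], [545.1, 102.8]]
56 291 337 [[500.0, 97.4], [543.9, 95.7]]
64 291 336 [[499.5, 90.2], [542.8, 88.5]]
72 290 335 [[498.1, 83.0], [541.6, 81.3]]
80 289 341 [[496.6, 75.6], [547.3, 73.6]]
88 322 340 [[528.5, 66.8], [546.2, 66.2]]
```

View pics/m.png

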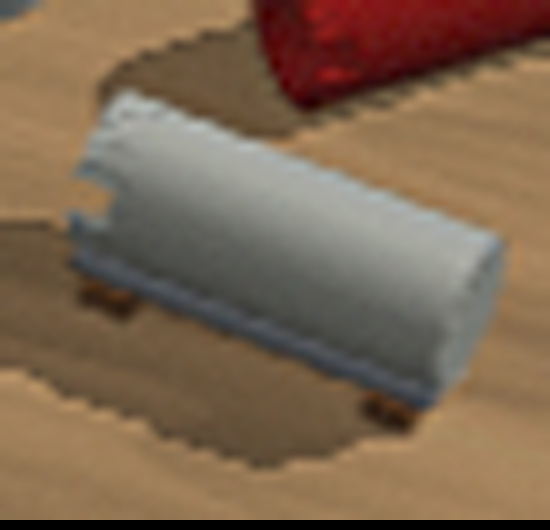

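```bash
python3 - <<'E'
from h import *
im=cv2.imread("pics/top0.png");h=cv2.cvtColor(im,cv2.COLOR_BGR2HSV)
m=((h[...,1]<55)&(h[...,2]>140)).astype(np.uint8);m[:205]=0;m[240:]=0;m[:,:275]=0;m[:,330:]=0
ys,xs=np.where(m);r=cv2.minAreaRect(np.c_[xs,ys].astype(np.float32));print(r)
b=cv2.boxPoints(r);p=bot.camera_params("top");print([onz(p,c,50)[:2].round(1).tolist() for c in b])
sc=bot.camera_params("scene")
ax=np.array([-.155,-.988,0]);c=np.array([530.5,130,40]);
h2=np.array([.988,-.155,0])
for nm,cc in(("mouth",c+65*ax),("bottom",c-65*ax)):print(nm,cc,(proj(sc,cc)-[315,170])*10)
for t in range(50,131,10):
    e=np.radians(t);X=c+58*ax+26*(np.cos(e)*np.array([0,0,1])+np.sin(e)*h2)
    print(t,((proj(sc,X)-[315,170])*10).round().tolist())
# tooth
O=np.array([523.3,-180,71]);y=.12
sx=np.array([np.sin(y),-np.cos(y),0]);a=np.radians(35)
pz=np.array([0,0,1])*np.cos(a)-sx*np.sin(a);px=np.array([0,0,1])*np.sin(a)+sx*np.cos(a);py=np.cross(pz,px);print("post",px,py,pz)
import json
for f in("w1","w2"):
    w={k:np.array(v) for k,v in json.load(open(f+".json")).items()}
    print(f,"O,tip",proj(w,[O,O+95*pz]).round(1).tolist())
    for d in range(-24,25,8):
        e=np.radians(d);print(d,proj(w,O+10*pz+33*(np.cos(e)*px+np.sin(e)*py)).round(1).tolist())
E
```

```text
((300.4300537109375, 222.49002075195312), (39.4565544128418, 11.879392623901367), 8.130102157592773)
[[518.4, 202.6], [557.6, 196.7], [536.0, 66.0], [497.0, 72.5]]
mouth [520.425  65.78   40.   ] [[ 91.79560534 155.10034068]]
bottom [540.575 194.22   40.   ] [[461.34927276 300.49184625]]
50 [[83.0, 165.0]]
60 [[79.0, 179.0]]
70 [[76.0, 192.0]]
80 [[74.0, 204.0]]
90 [[73.0, 214.0]]
100 [[73.0, 223.0]]
110 [[75.0, 231.0]]
120 [[77.0, 236.0]]
130 [[81.0, 238.0]]
post [ 0.0980625  -0.81326122  0.57357644] [ 9.92808636e-01  1.19712207e-01 -6.93889390e-18] [-0.0686641   0.56945164  0.81915204]
w1 O,tip [[326.7, 80.5], [307.4, 13.7]]
-24 [[320.3, 103.7]]
-16 [[324.7, 103.6]]
-8 [[329.2, 103.0]]
0 [[333.7, 101.8]]
8 [[338.0, 100.1]]
16 [[342.0, 97.8]]
24 [[345.7, 95.1]]
w2 O,tip [[325.6, 314.8], [317.5, 320.8]]
-24 [[316.5, 345.4]]
-16 [[320.5, 346.5]]
-8 [[324.7, 346.9]]
0 [[328.9, 346.6]]
8 [[333.0, 345.8]]
16 [[337.0, 344.3]]
24 [[340.7, 342.3]]
```

```bash
python3 - <<'E'
from h import *
R=frame([0,0,-1],[.987,-.16,0]);s=bot.get_state();print(s["position"])
plan([531.6,135,140],R);plan([531.6,135,24],R)
E
```

```text
[524.21258212 -13.58260376 255.60156995]
row [147.9   1.6 116.7] [ 0.    -0.008  0.122] dist 188.0 deg 7.0
row [147.    1.5 232.7] [ 0.    -0.008  0.122] dist 275.0 deg 7.0
```

>>> move_arm --deltas '[{"dx": 45,"dy": 0,"dz": 15,"ax": 0,"ay": -0.002,"az": 0.03},{"dx": 90,"dy": 1,"dz": 35,"ax": 0,"ay": -0.004,"az": 0.06},{"dx": 125,"dy": 1,"dz": 65,"ax": 0,"ay": -0.008,"az": 0.1},{"dx": 145,"dy": 2,"dz": 100,"ax": 0,"ay": -0.008,"az": 0.122},{"dx": 148,"dy": 2,"dz": 117,"ax": 0,"ay": -0.008,"az": 0.122}]'

```text
t: 2.25
position: [530.8, 138.0, 137.1]
tcp_rot: [-2.388, -2.039, 0.003]
contact_force: [0.9, -0.5, 0.1]
width: 1.0
```

```bash
python3 - <<'E'
from h import *
bot.grab_frame("wrist")
w=bot.camera_params("wrist");im=bot.grab_frame("wrist");cv2.imwrite("pics/w3.png",im)
h=cv2.cvtColor(im,cv2.COLOR_BGR2HSV)
for r in range(200,400,25):
    m=np.where((h[r,200:440,1]<50)&(h[r,200:440,2]>100))[0]+200
    if len(m): print(r,m.min(),m.max(),[onz(w,(e,r),50)[:2].round(1).tolist() for e in(m.min(),m.max())])
R=frame([0,0,-1],[.987,-.16,0]);s=bot.get_state();print(s["position"],s["t"])
plan([531.6,135,24],R)
E
```

```text
200 289 349 [[507.8, 142.3], [549.7, 135.7]]
225 290 348 [[504.9, 123.3], [546.5, 116.6]]
250 291 347 [[501.8, 103.1], [543.1, 96.6]]
275 291 355 [[497.7, 81.9], [546.3, 74.2]]
325 218 222 [[429.5, 44.4], [432.7, 43.9]]
350 207 210 [[413.2, 20.3], [415.7, 19.9]]
375 219 221 [[415.9, -8.4], [417.7, -8.7]]
[530.89051041 135.52883043 137.65680554] 2.35
row [ -0.2   1.1 113.7] [-0.003  0.002  0.002] dist 114.0 deg 0.0
```

View pics/w3.png

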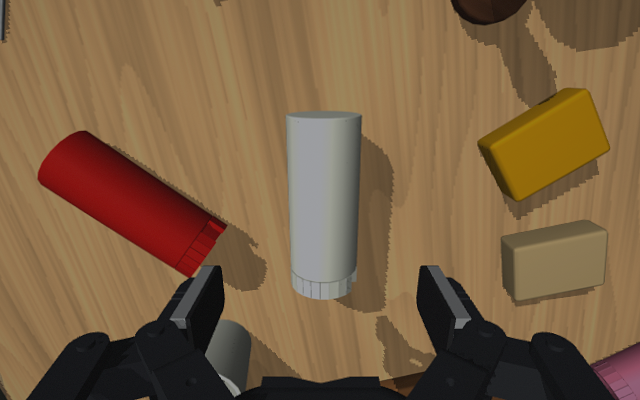

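Picture w3 shows the mould centred between the fingers. The closed end is at (324,115), the mouth at (324,290), and the notch on the right side at about (352,275). Descending.

>>> move_arm --deltas '[{"dx": 0,"dy": 1,"dz": 40,"ax": 0,"ay": 0,"az": 0},{"dx": 0,"dy": 1,"dz": 80,"ax": 0,"ay": 0,"az": 0},{"dx": 0,"dy": 1,"dz": 105,"ax": 0,"ay": 0,"az": 0},{"dx": 0,"dy": 1,"dz": 114,"ax": 0,"ay": 0,"az": 0},{"dx": 0,"dy": 1,"dz": 114,"ax": 0,"ay": 0,"az": 0}]'

```text
t: 2.85
position: [531.7, 134.8, 23.9]
tcp_rot: [-2.391, -2.037, 0.006]
contact_force: [-0.9, 0.4, 0.5]
width: 0.998
```

>>> move_arm --deltas '[{"dx": 0,"dy": 0,"dz": 0,"ax": 0,"ay": 0,"az": 0},{"dx": 0,"dy": 0,"dz": 0,"ax": 0,"ay": 0,"az": 0},{"dx": 0,"dy": 0,"dz": 0,"ax": 0,"ay": 0,"az": 0},{"dx": 0,"dy": 0,"dz": 0,"ax": 0,"ay": 0,"az": 0},{"dx": 0,"dy": 0,"dz": 0,"ax": 0,"ay": 0,"az": 0}]' --hand 0 --newtons 60

```text
t: 3.35
position: [531.9, 134.8, 25.7]
tcp_rot: [-2.391, -2.037, 0.005]
contact_force: [-6.7, -1.3, 21.8]
width: 0.597
```

>>> move_arm --deltas '[{"dx": 0,"dy": 0,"dz": 0,"ax": 0,"ay": 0,"az": 0},{"dx": 0,"dy": 0,"dz": 0,"ax": 0,"ay": 0,"az": 0},{"dx": 0,"dy": 0,"dz": 0,"ax": 0,"ay": 0,"az": 0},{"dx": 0,"dy": 0,"dz": 0,"ax": 0,"ay": 0,"az": 0},{"dx": 0,"dy": 0,"dz": 0,"ax": 0,"ay": 0,"az": 0}]'

```text
t: 3.85
position: [532.0, 134.9, 26.0]
tcp_rot: [-2.391, -2.037, 0.004]
contact_force: [-1.9, -0.7, 7.7]
width: 0.591
```

>>> move_arm --deltas '[{"dx": 0,"dy": 0,"dz": -30,"ax": 0,"ay": 0,"az": 0},{"dx": 0,"dy": 0,"dz": -70,"ax": 0,"ay": 0,"az": 0},{"dx": 0,"dy": 0,"dz": -120,"ax": 0,"ay": 0,"az": 0},{"dx": 0,"dy": 0,"dz": -170,"ax": 0,"ay": 0,"az": 0},{"dx": 0,"dy": 0,"dz": -210,"ax": 0,"ay": 0,"az": 0}]'

```text
t: 4.35
position: [532.4, 135.1, 238.8]
tcp_rot: [2.391, 2.037, -0.002]
contact_force: [-0.7, -1.4, -2.0]
width: 0.596
```

```bash
cat >> h.py <<'E'
# post frame
O=np.array([523.3,-180,70.]);YAW=.12;_a=np.radians(35)
_sx=np.array([np.sin(YAW),-np.cos(YAW),0])
pz=np.array([0,0,np.cos(_a)])-_sx*np.sin(_a);px=np.array([0,0,np.sin(_a)])+_sx*np.cos(_a);py=np.cross(pz,px)
def target(h,phi,theta,O=O,L=70.,B=14.):
    """mouth h mm above collar; notch at phi (deg) round post; theta: notch angle from tool side towards tool +y; L mouth->grasp, B axis behind TCP"""
    f,t=np.radians(phi),np.radians(theta)
    g=phi-theta; g=np.radians(g)   # tool side angle round post
    u=np.cos(g)*px+np.sin(g)*py
    z=-u; x=pz; y=np.cross(z,x)
    return O+(h+L)*pz+B*z, np.c_[x,y,z]
E
python3 - <<'E'
from h import *
import json
w={k:np.array(v) for k,v in bot.camera_params("scene").items()}
P,R=target(110,8,65)
print(P,R.round(2));print("notch check: y_tool comp of notch dir",(np.cos(np.radians(8))*px+np.sin(np.radians(8))*py)@R)
plan(P,R)
s=bot.get_state();print(s["joints"].round(2),s["position"])
E
```

```text
[521.84969182 -69.89204414 213.07387834] [[-0.07  0.62  0.78]
 [ 0.57 -0.62  0.54]
 [ 0.82  0.48 -0.31]]
notch check: y_tool comp of notch dir [ 5.44650916e-17  9.06307787e-01 -4.22618262e-01]
row [-204.1   22.1   25.9] [-0.778  0.988  0.235] dist 207.0 deg 73.0
[-0.15  0.67 -0.29  1.56  0.22  0.94 -0.68] [532.42498802 135.13255722 238.84049958]
```

>>> move_arm --deltas '[{"dx": 0,"dy": 0,"dz": -15,"ax": -0.09,"ay": 0.11,"az": 0.026},{"dx": -15,"dy": 0,"dz": -30,"ax": -0.18,"ay": 0.22,"az": 0.052},{"dx": -35,"dy": 3,"dz": -40,"ax": -0.27,"ay": 0.33,"az": 0.078},{"dx": -60,"dy": 6,"dz": -45,"ax": -0.35,"ay": 0.44,"az": 0.105},{"dx": -85,"dy": 10,"dz": -50,"ax": -0.43,"ay": 0.55,"az": 0.13}]'

```text
t: 4.85
position: [529.1, 69.9, 282.5]
tcp_rot: [-2.376, -1.821, -0.855]
contact_force: [1.8, -0.1, -2.8]
width: 0.593
```

```bash
python3 - <<'E'
from h import *
s=bot.get_state();print(s["t"],s["joints"].round(2),s["position"])
P,R=target(120,8,65);print(P)
plan(P,R)
E
```

```text
4.85 [ 0.42  0.52 -0.67  2.03  0.04  0.21 -0.4 ] [529.08556741  69.945048   282.50156344]
[521.16305081 -64.19752775 221.26539878]
row [-146.7   16.9    2.8] [-0.439  0.545  0.129] dist 148.0 deg 41.0
```

>>> move_arm --deltas '[{"dx": -30,"dy": 3,"dz": 0,"ax": -0.09,"ay": 0.11,"az": 0.026},{"dx": -60,"dy": 7,"dz": 1,"ax": -0.18,"ay": 0.22,"az": 0.052},{"dx": -90,"dy": 10,"dz": 2,"ax": -0.27,"ay": 0.33,"az": 0.078},{"dx": -120,"dy": 13,"dz": 2,"ax": -0.35,"ay": 0.44,"az": 0.105},{"dx": -147,"dy": 17,"dz": 3,"ax": -0.44,"ay": 0.545,"az": 0.13}]'

```text
t: 5.35
position: [532.0, -69.5, 240.8]
tcp_rot: [-2.213, -1.606, -1.328]
contact_force: [2.2, -1.6, -3.3]
width: 0.587
```

```bash
python3 - <<'E'
from h import *
s=bot.get_state();print(s["t"],s["joints"].round(2),s["position"])
P,R=target(120,8,65);print(P)
plan(P,R)
E
```

```text
5.35 [ 1.09  0.93 -1.12  2.12  0.03  0.    0.06] [531.95239817 -69.52757781 240.76420446]
[521.16305081 -64.19752775 221.26539878]
row [-10.2 -18.6   8.6] [-0.274  0.238  0.044] dist 23.0 deg 21.0
```

```bash
cat > kin.py <<'E'
import numpy as np, itertools
from scipy.spatial.transform import Rotation as Ro
from scipy.optimize import least_squares
S=[([1.30430845,0.70710375,-0.02763257,1.48497989,0.02200161,0.95086434,-0.07549781],[128.12,-560.29,230.83],[-3.12073,-.352259,.00022]),
([-0.15,0.67,-0.29,1.56,0.22,0.94,-0.68],[532.42,135.13,238.84],[2.391,2.037,-.002]),
([0.42,0.52,-0.67,2.03,0.04,0.21,-0.4],[529.09,69.95,282.5],[-2.376,-1.821,-.855]),
([1.09,0.93,-1.12,2.12,0.03,0.,0.06],[531.95,-69.53,240.76],[-2.213,-1.606,-1.328]),
([0.58,0.63,-0.34,1.37,0.21,1.18,0.04],[506.65,-252.73,311.25],None),
([0.17,0.61,-0.36,1.63,0.24,0.94,-0.31],[524.21,-13.58,255.6],None)]
ax="zyzyzyz"
def rots(q,sg,off):
    R=Ro.identity();o=[R]
    for a,x,s in zip(ax,q,sg):R=R*Ro.from_euler(a,s*x);o.append(R)
    return o,R*Ro.from_euler("z",off)
def err(sg,off):
    return max((rots(q,sg,off)[1].inv()*Ro.from_rotvec(r)).magnitude() for q,_,r in S if r)
def design(q,sg):
    o,_=rots(q,sg,0);m=[r.as_matrix() for r in o]
    return np.c_[m[0][:,2],m[2][:,0],m[3][:,2],m[3][:,0],m[5][:,2],m[5][:,0],m[6][:,0],m[7][:,2]]
def best():
    return min((err(sg,off),sg,off) for sg in itertools.product((1,-1),repeat=7) if sg[1]==1 for off in np.arange(4)*np.pi/2)
E
python3 - <<'E'
from kin import *
e,sg,off=best();print(e,sg,off)
A=np.vstack([design(q,sg) for q,_,_ in S]);b=np.hstack([p for _,p,_ in S])
x,res,rk,sv=np.linalg.lstsq(A,b,rcond=1e-2);print(x.round(1),rk,sv.round(2),np.abs(A@x-b).reshape(-1,3).max(1).round(1))
E
```

```text
0.011834158551558715 (-1, 1, -1, 1, -1, 1, -1) 1.5707963267948966
[342.4  53.8 579.8 -57.7 303.5  21.2  32.9 363.9] 8 [5.07 4.4  1.32 0.76 0.7  0.36 0.18 0.09] [28.3  1.2  6.9  4.7  1.3  5.4]
```

```bash
python3 - <<'E'
from kin import *
from h import bot
s=bot.get_state();S[3]=(s["joints"],s["position"],None)
e,sg,off=.01,(-1,1,-1,1,-1,1,-1),np.pi/2
def des(q,cols):
    o,_=rots(q,sg,0);m=[r.as_matrix() for r in o];return np.c_[tuple(m[i][:,j] for i,j in cols)]
b=np.hstack([p for _,p,_ in S])
base=[(0,2),(3,2),(5,2),(7,2)]
for ex in([],[(1,0)],[(1,1)],[(1,0),(1,1)],[(1,0),(2,1),(4,1)],[(2,0),(4,0)],[(6,0)],[(1,0),(6,0)],[(1,0),(1,1),(2,0),(3,0),(5,0)],[(2,0),(3,0)],[(1,0),(3,0),(6,0)]):
    A=np.vstack([des(q,base+ex) for q,_,_ in S]);x=np.linalg.lstsq(A,b,rcond=None)[0]
    print(ex,x.round(0),np.abs(A@x-b).reshape(-1,3).max(1).round(1))
E
```

```text
[] [262. 552. 265. 302.] [30.  21.9 15.2 19.2 22.9 22.4]
[(1, 0)] [307. 486. 260. 299.  45.] [29.4 20.5  7.4 16.7 20.4 20. ]
[(1, 1)] [301. 534. 287. 315. -29.] [6.4 3.9 4.7 9.3 4.1 1.6]
[(1, 0), (1, 1)] [293. 546. 289. 316.  -8. -30.] [6.6 4.  5.9 7.5 3.5 2.1]
[(1, 0), (2, 1), (4, 1)] [316. 513. 290. 305.   4.  -8. -24.] [0.9 2.4 1.9 1.6 1.7 1.6]
[(2, 0), (4, 0)] [345. 466. 254. 297.  64. -17.] [28.1 18.5 15.5 10.2 19.2 17.7]
[(6, 0)] [259. 613. 284. 330.  56.] [28.7  8.2 15.8 11.9 11.3  9.5]
[(1, 0), (6, 0)] [315. 536. 280. 328.  57.  60.] [27.9  5.3 12.8  7.5  7.2  6.7]
[(1, 0), (1, 1), (2, 0), (3, 0), (5, 0)] [303. 515. 290. 316.  -5. -32.  10.  -9. -22.] [4.5 2.6 2.9 3.7 5.2 2.1]
[(2, 0), (3, 0)] [ 342.  557.  318.  386.   59. -117.] [28.8  4.1 10.   4.7  3.2  7.4]
[(1, 0), (3, 0), (6, 0)] [312. 547. 305. 359.  52. -64.  31.] [28.7  4.6 12.1  7.9  3.8  6.5]
```

```bash
cat >> kin.py <<'E'
SG=(-1,1,-1,1,-1,1,-1);OFF=np.pi/2;X=np.array([316,513,290,305,4,-8,-24.])
C=[(0,2),(3,2),(5,2),(7,2),(1,0),(2,1),(4,1)]
lo=np.array([-2.71,-.32,-1.57,0,-1.46,0,-2.83]);hi=np.array([2.71,2.16,1.52,2.45,4.6,2.02,2.83])
def fk(q):
    o,R=rots(q,SG,OFF);m=[r.as_matrix() for r in o];return sum(X[k]*m[i][:,j] for k,(i,j) in enumerate(C)),R
def ik(P,Rm,q0,reg=0.01):
    Rt=Ro.from_matrix(Rm)
    def f(q):
        p,R=fk(q);return np.r_[(p-P)/100,2*(R.inv()*Rt).as_rotvec(),reg*(q-q0)]
    r=least_squares(f,np.clip(q0,lo+.01,hi-.01),bounds=(lo+.02,hi-.02));p,R=fk(r.x)
    return r.x,np.linalg.norm(p-P),(R.inv()*Rt).magnitude()
E
python3 - <<'E'
from kin import *
from h import target,bot
q0=bot.get_state()["joints"];print(q0.round(2))
rng=np.random.default_rng(0)
for h in(120,0):
    P,R=target(h,8,65);L=[]
    for k in range(40):
        q,e,a=ik(P,R,q0 if k==0 else rng.uniform(lo,hi),1e-4)
        if e<2 and a<.02:L.append(q)
        elif k==0:print("near fail",q.round(2),e,a)
    L=sorted(L,key=lambda q:np.abs(q-q0).max())
    print(h,len(L));[print(q.round(2)) for q in L[:6]]
E
```

```text
[ 1.09  0.93 -1.12  2.12  0.03  0.    0.06]Traceback (most recent call last):
  File "<stdin>", line 8, in <module>
  File "kin.py", line 31, in ik
    r=least_squares(f,np.clip(q0,lo+.01,hi-.01),bounds=(lo+.02,hi-.02));p,R=fk(r.x)
    return func(*args, **kwargs)
    raise ValueError("Initial guess is outside of provided bounds")
ValueError: Initial guess is outside of provided bounds
```

```bash
sed -i 's/lo+.01,hi-.01/lo+.03,hi-.03/' kin.py
cat > t.py <<'E'
from kin import *
from h import target,bot
q0=bot.get_state()["joints"];print(q0.round(2))
rng=np.random.default_rng(0)
for h in(120,0):
    P,R=target(h,8,65);L=[]
    for k in range(40):
        q,e,a=ik(P,R,q0 if k==0 else rng.uniform(lo,hi),1e-4)
        if e<2 and a<.02:L.append(q)
        elif k==0:print("near fail",q.round(2),e,a)
    L=sorted(L,key=lambda q:np.abs(q-q0).max())
    print(h,len(L));[print(q.round(2)) for q in L[:6]]
E
python3 t.py
```

```text
[ 1.09  0.93 -1.12  2.12  0.03  0.    0.06]
120 18
[ 1.24  1.48 -1.55  2.37  2.62  0.56 -2.24]
[ 1.24  1.48 -1.55  2.37  2.62  0.56 -2.24]
[ 1.24  1.48 -1.55  2.37  2.62  0.56 -2.24]
[ 1.24  1.48 -1.55  2.37  2.62  0.56 -2.25]
[ 1.24  1.47 -1.55  2.37  2.62  0.56 -2.25]
[ 1.24  1.47 -1.55  2.37  2.62  0.56 -2.25]
0 27
[ 1.39  1.77 -1.55  2.15  2.08  0.43 -1.39]
[ 1.39  1.77 -1.55  2.15  2.09  0.43 -1.4 ]
[ 1.39  1.76 -1.54  2.15  2.1   0.42 -1.41]
[ 1.38  1.71 -1.46  2.15  2.23  0.35 -1.56]
[ 1.37  1.67 -1.41  2.15  2.38  0.3  -1.71]
[ 1.31  1.52 -1.18  2.15  3.44  0.24 -2.81]
```

```bash
cat > t2.py <<'E'
from kin import *
from h import target,bot
for th in (55,65,75):
    q=np.array([1.37,1.67,-1.41,2.15,2.38,.3,-1.71])
    for h in range(0,121,20):
        P,R=target(h,8,th);q,e,a=ik(P,R,q,.003);print(th,h,q.round(2),round(e,1),round(a,3))
E
python3 t2.py
python3 - <<'E'
from kin import *
from h import target
# side choice: margin as a function of tool angle
rng=np.random.default_rng(1)
for th in range(-180,180,30):
    b=[]
    P,R=target(0,8,th+65)
    for k in range(12):
        q,e,a=ik(P,R,rng.uniform(lo,hi),1e-4)
        if e<3 and a<.03:b.append((np.minimum(q-lo,hi-q).min(),q))
    print(th+65,len(b), (max(b,key=lambda t:t[0])[1].round(2) if b else ""))
E
```

```text
55 0 [ 1.37  1.69 -1.55  2.01  1.42  0.45 -0.81] 0.0 0.0
55 20 [ 1.35  1.65 -1.55  2.05  1.49  0.42 -0.93] 0.0 0.0
55 40 [ 1.33  1.61 -1.55  2.09  1.58  0.4  -1.06] 0.0 0.0
55 60 [ 1.32  1.56 -1.55  2.12  1.66  0.38 -1.2 ] 0.0 0.0
55 80 [ 1.3   1.51 -1.55  2.16  1.76  0.36 -1.34] 0.0 0.0
55 100 [ 1.28  1.47 -1.55  2.19  1.86  0.35 -1.49] 0.0 0.0
55 120 [ 1.26  1.42 -1.55  2.21  1.96  0.34 -1.64] 0.0 0.0
65 0 [ 1.37  1.67 -1.41  2.15  2.38  0.3  -1.71] 0.0 0.0
65 20 [ 1.36  1.66 -1.46  2.19  2.38  0.36 -1.75] 0.0 0.0
65 40 [ 1.34  1.65 -1.51  2.23  2.38  0.43 -1.79] 0.0 0.0
65 60 [ 1.32  1.63 -1.55  2.27  2.4   0.48 -1.86] 0.0 0.0
65 80 [ 1.29  1.58 -1.55  2.31  2.48  0.51 -2.  ] 0.0 0.0
65 100 [ 1.27  1.53 -1.55  2.34  2.55  0.53 -2.12] 0.0 0.0
65 120 [ 1.24  1.48 -1.55  2.37  2.62  0.56 -2.24] 0.0 0.0
75 0 [ 1.39  1.87 -1.55  2.27  2.61  0.57 -1.8 ] 0.0 0.0
75 20 [ 1.36  1.83 -1.55  2.32  2.68  0.62 -1.93] 0.0 0.0
75 40 [ 1.33  1.78 -1.55  2.36  2.75  0.67 -2.04] 0.0 0.0
75 60 [ 1.29  1.73 -1.55  2.41  2.79  0.73 -2.14] 0.0 0.0
75 80 [ 1.26  1.68 -1.55  2.43  2.82  0.75 -2.22] 1.9 0.013
75 100 [ 1.24  1.62 -1.55  2.43  2.82  0.73 -2.28] 5.5 0.039
75 120 [ 1.22  1.56 -1.55  2.43  2.82  0.71 -2.34] 8.8 0.062
-115 0 
-85 0 
-55 0 
-25 0 
5 6 [ 0.69  1.2  -0.37  1.21 -0.39  1.4   0.78]
35 5 [ 0.92  1.13 -0.49  1.72 -0.83  0.8   1.24]
65 7 [ 0.87  1.21 -0.26  2.17  4.38  1.08  2.4 ]
95 3 [ 1.33  2.13 -1.55  2.43  3.19  0.94 -2.  ]
125 7 [ 0.83  2.04 -0.93  2.36  4.18  1.98 -2.53]
155 6 [-0.64  1.93  0.58  2.02  1.55  1.5   1.1 ]
185 6 [-0.53  1.79  0.46  1.55  1.17  1.69  1.6 ]
215 3 [-0.37  1.78  0.49  1.02  0.88  2.    1.9 ]
```

```bash
cat > t3.py <<'E'
from kin import *
from h import target,bot,plan
q0=bot.get_state()["joints"]
for th in (35,20,5):
    q=np.array([.92,1.13,-.49,1.72,-.83,.8,1.24])
    for h in(0,60,120):
        P,R=target(h,8,th);q,e,a=ik(P,R,q,.003);print(th,h,q.round(2),round(e,1),round(a,3),P.round())
P,R=target(125,38,65);q,e,a=ik(P,R,q0,.01);print(q.round(2),e,a,P);plan(P,R)
E
python3 t3.py
```

```text
35 0 [ 0.92  1.13 -0.49  1.72 -0.83  0.8   1.24] 0.0 0.0 [ 524. -129.  120.]
35 60 [ 0.9   1.03 -0.54  1.82 -0.89  0.76  1.22] 0.0 0.0 [519. -95. 169.]
35 120 [ 0.88  0.93 -0.58  1.89 -0.95  0.74  1.19] 0.0 0.0 [515. -61. 218.]
20 0 [ 0.77  1.14 -0.34  1.47 -0.62  1.12  1.  ] 0.0 0.0 [ 520. -129.  119.]
20 60 [ 0.75  1.03 -0.37  1.57 -0.67  1.09  0.97] 0.0 0.0 [516. -94. 169.]
20 120 [ 0.72  0.93 -0.39  1.64 -0.71  1.08  0.93] 0.0 0.0 [512. -60. 218.]
5 0 [ 0.64  1.19 -0.26  1.21 -0.48  1.43  0.85] 0.0 0.0 [ 516. -129.  119.]
5 60 [ 0.62  1.09 -0.28  1.31 -0.51  1.4   0.82] 0.0 0.0 [512. -95. 168.]
5 120 [ 0.59  0.99 -0.29  1.39 -0.55  1.39  0.78] 0.0 0.0 [508. -61. 218.]
[ 1.14  1.16 -1.23  1.89  0.04  0.48  0.2 ] 0.0025939640251205383 2.9694913436953494e-05 [514.99741933 -58.05136068 222.57980378]
row [ -5.3 -25.8   7.4] [ 0.247  0.241 -0.019] dist 27.0 deg 20.0
```

>>> move_arm --deltas '[{"dx": -2,"dy": -8,"dz": 2,"ax": 0.08,"ay": 0.08,"az": 0},{"dx": -4,"dy": -17,"dz": 5,"ax": 0.16,"ay": 0.16,"az": -0.01},{"dx": -5,"dy": -26,"dz": 7,"ax": 0.247,"ay": 0.241,"az": -0.019},{"dx": -5,"dy": -26,"dz": 7,"ax": 0.247,"ay": 0.241,"az": -0.019},{"dx": -5,"dy": -26,"dz": 7,"ax": 0.247,"ay": 0.241,"az": -0.019}]'

```text
t: 5.85
position: [515.0, -57.9, 223.0]
tcp_rot: [-1.829, -1.605, -1.268]
contact_force: [0.5, 0.8, -1.7]
width: 0.595
```

```bash
cat > t4.py <<'E'
from h import *
import sys
s=bot.get_state();print(s["t"],s["joints"].round(2),s["position"])
P,R=target(125,38,65);plan(P,R)
Rt=Ro.from_rotvec(s["tcp_rot"]).as_matrix();x,y,z=Rt.T
M=s["position"]-14*z-70*x
print("mouth est",M,"in post frame",np.c_[px,py,pz].T@(M-O),"axis",np.c_[px,py,pz].T@x)
sc=bot.camera_params("scene");tp=bot.camera_params("top")
a=bot.grab_frame("scene");b=bot.grab_frame("top")
u=proj(sc,[M,M+130*x,O,O+95*pz,s["position"]]);v=proj(tp,[M,M+130*x,O,O+95*pz]);print(u.round(1).tolist(),v.round(1).tolist())
a=cv2.resize(a[90:190,200:340],(700,500),interpolation=2)
cv2.imwrite("pics/s5.png",a);cv2.imwrite("pics/top5.png",b)
E
python3 t4.py
```

```text
5.85 [ 1.15  1.17 -1.26  1.89  0.09  0.48  0.15] [514.95648704 -57.86127796 223.03903387]
row [-0.5 -0.   0.1] [ 0.002  0.001 -0.   ] dist 0.0 deg 0.0
mouth est [ 514.58695477 -108.67863398  172.90461681] in post frame [ 1.66338999e-01 -1.12348392e-01  1.25506869e+02] axis [-1.07180825e-03  9.72694487e-04  9.99998953e-01]
[[272.3, 140.2], [295.2, 116.2], [252.6, 161.0], [267.3, 145.5], [287.1, 131.3]] [[378.9, 222.6], [357.6, 224.2], [396.0, 221.2], [383.3, 222.2]]
```

View pics/s5.png

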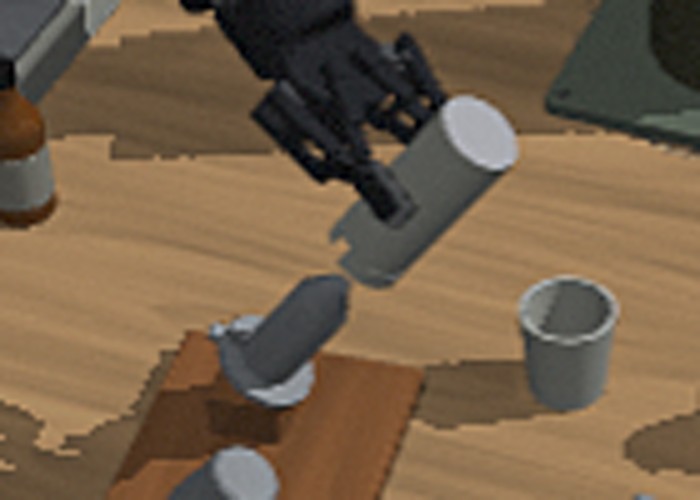

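Picture s5 shows the mould held in line over the post. The mouth centre is at about (364,260), the post tip at (332,282) and the notch at (340,240), all within about 2 mm of the predictions. Starting the insertion.

>>> move_arm --deltas '[{"dx": -15,"dy": 0,"dz": 0,"ax": 0,"ay": 0,"az": 0},{"dx": -30,"dy": 0,"dz": 0,"ax": 0,"ay": 0,"az": 0},{"dx": -45,"dy": 0,"dz": 0,"ax": 0,"ay": 0,"az": 0},{"dx": -55,"dy": 0,"dz": 0,"ax": 0,"ay": 0,"az": 0},{"dx": -62,"dy": 0,"dz": 0,"ax": 0,"ay": 0,"az": 0}]'

```text
t: 6.45
position: [518.9, -93.7, 171.9]
tcp_rot: [-1.829, -1.607, -1.267]
contact_force: [-0.5, -0.2, -1.2]
width: 0.596
```

```bash
python3 - <<'E'
from h import *
s=bot.get_state();R=np.c_[px,py,pz]
print(s["t"],"force post frame",R.T@s["contact_force"],s["moment"],s["joints"].round(2))
Rt=Ro.from_rotvec(s["tcp_rot"]).as_matrix();M=s["position"]-14*Rt[:,2]-70*Rt[:,0]
print("mouth",R.T@(M-O))
sc=bot.camera_params("scene");n=[]
for d in(20,30,38,45,55):
    e=np.radians(d);n.append(O+125.5*pz+7*pz+26*(np.cos(e)*px+np.sin(e)*py))
print(((proj(sc,n)-[200,90])*5).round().tolist())
E
```

```text
6.45 force post frame [-0.5441372  -0.47775072 -1.02464324] [-0.9895567   0.51628917 -0.00215316] [ 1.17  1.27 -1.21  1.82  0.14  0.54  0.22]
mouth [ 0.42560874 -0.41831637 62.94662951]
[[331.0, 232.0], [331.0, 238.0], [333.0, 243.0], [334.0, 247.0], [338.0, 254.0]]
```

>>> move_arm --deltas '[{"dx": -10,"dy": 0,"dz": 0,"ax": 0,"ay": 0,"az": 0},{"dx": -20,"dy": 0,"dz": 0,"ax": 0,"ay": 0,"az": 0},{"dx": -30,"dy": 0,"dz": 0,"ax": 0,"ay": 0,"az": 0},{"dx": -40,"dy": 0,"dz": 0,"ax": 0,"ay": 0,"az": 0},{"dx": -45,"dy": 0,"dz": 0,"ax": 0,"ay": 0,"az": 0}]'

```text
t: 6.95
position: [521.9, -119.8, 134.2]
tcp_rot: [-1.829, -1.606, -1.266]
contact_force: [-0.9, 3.1, -2.2]
width: 0.591
```

```bash
cat > st.py <<'E'
from h import *
s=bot.get_state();R=np.c_[px,py,pz]
print(s["t"],"F post",(R.T@s["contact_force"]).round(1),"M post",(R.T@s["moment"]).round(2),"j",s["joints"].round(2),"w",s["width"])
Rt=Ro.from_rotvec(s["tcp_rot"]).as_matrix();M=s["position"]-14*Rt[:,2]-70*Rt[:,0]
print("mouth",(R.T@(M-O)).round(1),"axis",(R.T@Rt[:,0]).round(3),"tool side g",np.degrees(np.arctan2(-Rt[:,2]@py,-Rt[:,2]@px)).round(1))
E
python3 st.py
```

```text
6.95 F post [-3.9 -0.5  0.1] M post [-0.38 -0.6   0.68] j [ 1.19  1.34 -1.18  1.75  0.18  0.59  0.27] w 0.5910444692751337
mouth [ 0.3 -0.6 17. ] axis [-0.002  0.001  1.   ] tool side g -27.1
```

>>> move_arm --deltas '[{"dx": -2,"dy": 0,"dz": 0.5,"ax": 0,"ay": 0,"az": 0},{"dx": -4,"dy": 0,"dz": 0.7,"ax": 0,"ay": 0,"az": 0},{"dx": -6,"dy": 0,"dz": 0.7,"ax": 0,"ay": 0,"az": 0},{"dx": -6,"dy": 0,"dz": 0.7,"ax": 0,"ay": 0,"az": 0}]'

```text
t: 7.35
position: [522.7, -122.8, 128.9]
tcp_rot: [-1.83, -1.606, -1.266]
contact_force: [-0.2, -0.1, -2.3]
width: 0.594
```

```bash
python3 st.py
```

```text
7.35 F post [-1.3 -0.2 -1.9] M post [-0.58 -1.04  0.42] j [ 1.19  1.35 -1.17  1.74  0.18  0.6   0.27] w 0.5938694233728633
mouth [-0.2 -0.2 10.9] axis [-0.002  0.001  1.   ] tool side g -27.1
```

>>> move_arm --deltas '[{"dx": -1,"dy": 0,"dz": 0,"ax": 0,"ay": 0,"az": 0},{"dx": -2,"dy": 0,"dz": 0,"ax": 0,"ay": 0,"az": 0},{"dx": -3,"dy": 0,"dz": 0,"ax": 0,"ay": 0,"az": 0},{"dx": -3,"dy": 0,"dz": 0,"ax": 0,"ay": 0,"az": 0}]'

```text
t: 7.75
position: [522.9, -124.6, 126.4]
tcp_rot: [-1.83, -1.606, -1.266]
contact_force: [-0.1, -0.4, -1.7]
width: 0.594
```

```bash
python3 st.py
```

```text
7.75 F post [-0.7 -0.2 -1.6] M post [-0.5  -1.1   0.39] j [ 1.19  1.36 -1.17  1.73  0.19  0.6   0.28] w 0.5935195633450817
mouth [-0.1 -0.2  7.8] axis [-0.002  0.001  1.   ] tool side g -27.1
```

>>> move_arm --deltas '[{"dx": -1,"dy": 0,"dz": 0,"ax": 0,"ay": 0,"az": 0},{"dx": -2,"dy": 0,"dz": 0,"ax": 0,"ay": 0,"az": 0},{"dx": -3,"dy": 0,"dz": 0,"ax": 0,"ay": 0,"az": 0},{"dx": -4,"dy": 0,"dz": 0,"ax": 0,"ay": 0,"az": 0},{"dx": -4,"dy": 0,"dz": 0,"ax": 0,"ay": 0,"az": 0}]'

```text
t: 8.25
position: [523.0, -124.5, 125.1]
tcp_rot: [-1.823, -1.607, -1.268]
contact_force: [-0.9, 15.5, 13.2]
width: 0.594
```

```bash
python3 st.py; python3 - <<'E'
from h import *
b=bot.grab_frame("scene");t=bot.grab_frame("top");w=bot.grab_frame("wrist")
cv2.imwrite("pics/w6.png",w)
a=cv2.resize(b[120:190,210:310],(500,350),interpolation=2);c=cv2.resize(t[190:240,340:410],(350,250),interpolation=2)
o=np.zeros((600,800,3),np.uint8);o[:350,:500]=a;o[350:,:350]=c;o[350:600,360:760]=cv2.resize(w,(400,250));cv2.imwrite("pics/c6.png",o)
E
```

```text
8.25 F post [-5.1  1.  19.6] M post [1.63 2.63 0.35] j [ 1.19  1.36 -1.17  1.73  0.19  0.61  0.28] w 0.5944738898508884
mouth [-1.1  0.2  6.7] axis [ 0.001 -0.003  1.   ] tool side g -27.0
```

View pics/c6.png

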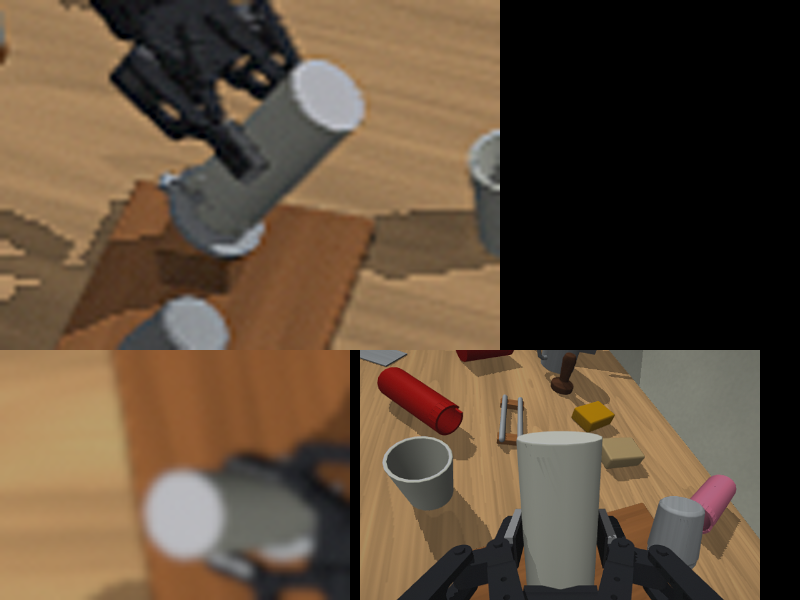

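Picture c6 shows the mould standing on the post with its axis aligned. Contact at 20 N with the rim about 7 mm up (nominal) suggests the rim is on the tooth. I'll let go, swing the open fingers 32° round the mould's axis, and grip again so I can turn it.

>>> move_arm --deltas '[{"dx": 0,"dy": 0,"dz": 0,"ax": 0,"ay": 0,"az": 0},{"dx": 0,"dy": 0,"dz": 0,"ax": 0,"ay": 0,"az": 0},{"dx": 0,"dy": 0,"dz": 0,"ax": 0,"ay": 0,"az": 0},{"dx": 0,"dy": 0,"dz": 0,"ax": 0,"ay": 0,"az": 0},{"dx": 0,"dy": 0,"dz": 0,"ax": 0,"ay": 0,"az": 0}]' --hand 90

```text
t: 8.9
position: [523.0, -124.7, 125.0]
tcp_rot: [-1.823, -1.607, -1.268]
contact_force: [-0.1, 1.1, -0.3]
width: 0.899
```

>>> move_arm --deltas '[{"dx": 1,"dy": -2,"dz": -0.2,"ax": 0.14,"ay": 0,"az": 0},{"dx": 1,"dy": -4,"dz": -0.5,"ax": 0.28,"ay": 0,"az": 0},{"dx": 1,"dy": -5.7,"dz": -1.2,"ax": 0.42,"ay": 0,"az": 0},{"dx": 1,"dy": -7.4,"dz": -2.1,"ax": 0.56,"ay": 0,"az": 0},{"dx": 1,"dy": -7.4,"dz": -2.1,"ax": 0.56,"ay": 0,"az": 0}]'

```text
t: 9.4
position: [516.3, -121.8, 125.4]
tcp_rot: [-1.458, -1.74, -0.704]
contact_force: [-0.0, 0.0, -0.1]
width: 0.899
```

```bash
python3 st.py; python3 - <<'E'
from h import *
b=bot.grab_frame("scene");t=bot.grab_frame("top");w=bot.grab_frame("wrist")
a=cv2.resize(b[120:190,210:310],(500,350),interpolation=2);c=cv2.resize(t[190:240,340:410],(350,250),interpolation=2)
o=np.zeros((600,800,3),np.uint8);o[:350,:500]=a;o[350:,:350]=c;o[350:600,360:760]=cv2.resize(w,(400,250));cv2.imwrite("pics/c7.png",o)
E
```

```text
9.4 F post [-0. -0. -0.] M post [ 0.11 -0.84 -0.08] j [ 0.89  1.36 -1.07  1.18  0.19  1.43  0.28] w 0.8989909221168306
mouth [-2.3  1.7  9. ] axis [ 0.001 -0.005  1.   ] tool side g 5.6
```

View pics/c7.png

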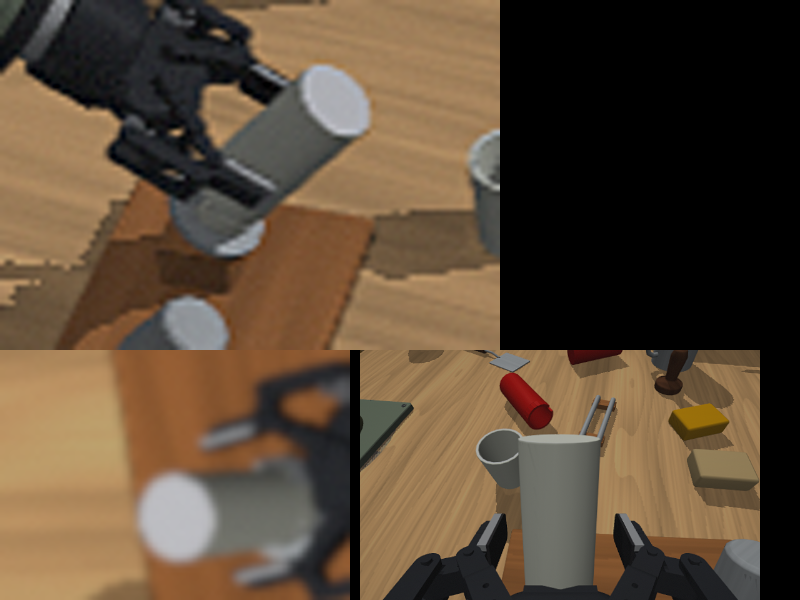

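Picture c7 shows the mould resting on the post by itself, with the open fingers straddling it from the upper side. Gripping again.

>>> move_arm --deltas '[{"dx": 0,"dy": -1.5,"dz": 0,"ax": 0,"ay": 0,"az": 0},{"dx": 0,"dy": -1.5,"dz": 0,"ax": 0,"ay": 0,"az": 0},{"dx": 0,"dy": -1.5,"dz": 0,"ax": 0,"ay": 0,"az": 0},{"dx": 0,"dy": -1.5,"dz": 0,"ax": 0,"ay": 0,"az": 0},{"dx": 0,"dy": -1.5,"dz": 0,"ax": 0,"ay": 0,"az": 0}]' --hand 0 --newtons 60

```text
t: 10.05
position: [514.0, -125.1, 124.8]
tcp_rot: [-1.47, -1.736, -0.714]
contact_force: [3.3, -4.3, 2.9]
width: 0.593
```

>>> move_arm --deltas '[{"dx": -1,"dy": 0,"dz": 0,"ax": 0,"ay": 0,"az": 0},{"dx": -2,"dy": 0,"dz": 0,"ax": 0,"ay": 0,"az": 0},{"dx": -2,"dy": 0,"dz": 0,"ax": 0,"ay": 0,"az": 0}]'

```text
t: 10.35
position: [514.1, -125.3, 124.6]
tcp_rot: [-1.467, -1.734, -0.718]
contact_force: [0.0, 7.2, 11.4]
width: 0.597
```

```bash
python3 st.py
```

```text
10.35 F post [ 0.7  0.9 13.4] M post [-0.29  1.92 -0.34] j [ 0.9   1.36 -1.07  1.19  0.19  1.42  0.28] w 0.5969819773283023
mouth [-0.4 -1.3  6.4] axis [ 0.003 -0.003  1.   ] tool side g 4.8
```

>>> move_arm --deltas '[{"dx": -2,"dy": 0.7,"dz": 0,"ax": -0.05,"ay": 0,"az": 0},{"dx": -2,"dy": 1.4,"dz": -0.1,"ax": -0.1,"ay": 0,"az": 0},{"dx": -2,"dy": 2.1,"dz": -0.2,"ax": -0.15,"ay": 0,"az": 0},{"dx": -2,"dy": 2.8,"dz": -0.3,"ax": -0.2,"ay": 0,"az": 0},{"dx": -2,"dy": 3.5,"dz": -0.4,"ax": -0.25,"ay": 0,"az": 0}]'

```text
t: 10.85
position: [517.7, -124.9, 124.5]
tcp_rot: [-1.631, -1.69, -0.967]
contact_force: [4.5, 12.2, 6.0]
width: 0.593
```

```bash
python3 st.py
```

```text
10.85 F post [-6.1  5.9 11.6] M post [ 0.62  1.59 -0.65] j [ 1.05  1.35 -1.12  1.44  0.17  1.06  0.28] w 0.593326913891477
mouth [-0.8 -1.   6.3] axis [ 0.006 -0.005  1.   ] tool side g -9.7
```

>>> move_arm --deltas '[{"dx": -2,"dy": 0.5,"dz": 0,"ax": -0.035,"ay": 0,"az": 0},{"dx": -2,"dy": 1.0,"dz": 0,"ax": -0.07,"ay": 0,"az": 0},{"dx": -2,"dy": 1.5,"dz": -0.1,"ax": -0.105,"ay": 0,"az": 0},{"dx": -2,"dy": 2.0,"dz": -0.2,"ax": -0.14,"ay": 0,"az": 0}]'

```text
t: 11.25
position: [519.8, -125.0, 124.6]
tcp_rot: [-1.717, -1.654, -1.112]
contact_force: [5.4, 11.1, 7.1]
width: 0.593
```

```bash
python3 st.py
```

```text
11.25 F post [-4.4  6.7 11.8] M post [ 0.93  1.51 -0.54] j [ 1.12  1.35 -1.15  1.57  0.17  0.86  0.28] w 0.5933051802479796
mouth [-1.1 -0.7  6.2] axis [ 0.009 -0.007  1.   ] tool side g -17.8
```

>>> move_arm --deltas '[{"dx": -2,"dy": 1.2,"dz": 0.5,"ax": -0.035,"ay": 0,"az": 0},{"dx": -2,"dy": 1.7,"dz": 0.5,"ax": -0.07,"ay": 0,"az": 0},{"dx": -2,"dy": 2.2,"dz": 0.4,"ax": -0.105,"ay": 0,"az": 0},{"dx": -2,"dy": 2.7,"dz": 0.3,"ax": -0.14,"ay": 0,"az": 0}]'

```text
t: 11.65
position: [522.5, -125.3, 124.9]
tcp_rot: [-1.801, -1.609, -1.258]
contact_force: [3.2, 7.7, 10.3]
width: 0.589
```

```bash
python3 st.py
```

```text
11.65 F post [-0.1  4.1 12.6] M post [ 1.08  1.46 -0.22] j [ 1.19  1.37 -1.18  1.7   0.18  0.65  0.29] w 0.5893663145169205
mouth [-1.2  0.3  5.9] axis [ 0.01  -0.009  1.   ] tool side g -25.9
```

>>> move_arm --deltas '[{"dx": -2,"dy": 0.9,"dz": 0,"ax": -0.035,"ay": 0,"az": 0},{"dx": -2,"dy": 1.4,"dz": 0,"ax": -0.07,"ay": 0,"az": 0},{"dx": -2,"dy": 1.9,"dz": -0.1,"ax": -0.105,"ay": 0,"az": 0},{"dx": -2,"dy": 2.4,"dz": -0.2,"ax": -0.14,"ay": 0,"az": 0}]'

```text
t: 12.05
position: [524.3, -127.5, 123.9]
tcp_rot: [-1.885, -1.554, -1.403]
contact_force: [-1.7, -1.1, -1.0]
width: 0.593
```

```bash
python3 st.py;  python3 - <<'E'
from h import *
b=bot.grab_frame("scene")
a=cv2.resize(b[135:175,225:285],(780,520),interpolation=2)
cv2.imwrite("pics/c8.png",a)
sc=bot.camera_params("scene")
print(((proj(sc,[O]+[O+10*pz+33*(np.cos(e)*px+np.sin(e)*py) for e in np.radians([-8,8,20])])-[225,135])*13).round().tolist())
E
```

```text
12.05 F post [ 0.2 -1.8 -1.4] M post [-0.63 -0.98  0.54] j [ 1.24  1.4  -1.19  1.83  0.2   0.43  0.3 ] w 0.5928464796501168
mouth [-0.8  0.   3.8] axis [ 0.01  -0.009  1.   ] tool side g -34.0
[[359.0, 338.0], [275.0, 233.0], [263.0, 258.0], [261.0, 279.0]]
```

View pics/c8.png

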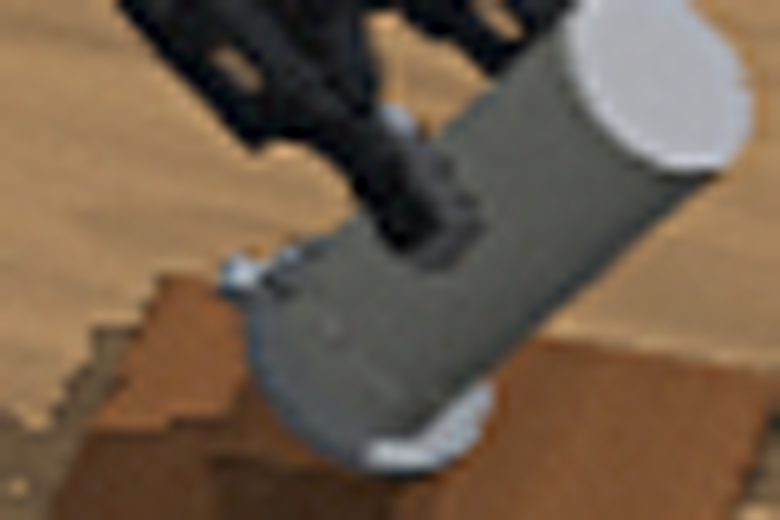

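The axial force has fallen to zero and the rim has dropped. The picture shows the notch over the tooth at about (255,275). Pressing home.

>>> move_arm --deltas '[{"dx": -2,"dy": 0,"dz": 0,"ax": 0,"ay": 0,"az": 0},{"dx": -4,"dy": 0,"dz": 0,"ax": 0,"ay": 0,"az": 0},{"dx": -6,"dy": 0,"dz": 0,"ax": 0,"ay": 0,"az": 0},{"dx": -7,"dy": 0,"dz": 0,"ax": 0,"ay": 0,"az": 0},{"dx": -7,"dy": 0,"dz": 0,"ax": 0,"ay": 0,"az": 0}]'

```text
t: 12.6
position: [523.9, -129.6, 119.9]
tcp_rot: [-1.879, -1.553, -1.406]
contact_force: [-9.1, 4.7, 24.3]
width: 0.59
```

```bash
python3 st.py
```

```text
12.6 F post [ 9.2 -8.5 23.2] M post [1.99 3.41 1.04] j [ 1.25  1.41 -1.19  1.82  0.2   0.44  0.31] w 0.5900856193417576
mouth [-1.6 -0.4 -0.7] axis [ 0.014 -0.012  1.   ] tool side g -34.0
```

>>> move_arm --deltas '[{"dx": -2,"dy": -0.8,"dz": -1,"ax": 0.02,"ay": 0,"az": 0},{"dx": -3,"dy": -1.2,"dz": -1,"ax": 0.04,"ay": 0,"az": 0},{"dx": -4,"dy": -1.5,"dz": -1,"ax": 0.06,"ay": 0,"az": 0},{"dx": -4,"dy": -1.5,"dz": -1,"ax": 0.06,"ay": 0,"az": 0}]'

```text
t: 13.0
position: [522.5, -129.9, 119.5]
tcp_rot: [-1.837, -1.579, -1.346]
contact_force: [-5.2, 9.7, 25.7]
width: 0.589
```

```bash
python3 st.py
```

```text
13.0 F post [ 6.3 -4.  26.9] M post [2.36 4.41 0.  ] j [ 1.23  1.4  -1.19  1.76  0.19  0.54  0.31] w 0.5886920667365059
mouth [-1.6 -0.7 -1.2] axis [ 0.017 -0.016  1.   ] tool side g -30.4
```

```bash
cat > m.py <<'E'
from h import *
def disc(im,lo,roi):
    x0,y0,x1,y1=roi;c=cv2.resize(im[y0:y1,x0:x1],None,fx=6,fy=6,interpolation=cv2.INTER_CUBIC)
    h=cv2.cvtColor(c,cv2.COLOR_BGR2HSV);m=((h[...,2]>lo)&(h[...,1]<45)).astype(np.uint8)
    k=max(cv2.findContours(m,0,1)[0],key=cv2.contourArea);e=cv2.fitEllipse(k)
    return (np.array(e[0])+.5)/6-.5+[x0,y0],np.array(e[1])/6,e[2]
def closed(a,b,guess):
    sc,tp=bot.camera_params("scene"),bot.camera_params("top");r=[]
    for im,p,lo in((a,sc,165),(b,tp,165)):
        u=proj(p,guess)[0].astype(int);d=disc(im,lo,(u[0]-16,u[1]-16,u[0]+17,u[1]+17));print(u,d);r.append(ray(p,d[0]))
    X=tri(r);print("closed end",X.round(1),"post frame",(np.c_[px,py,pz].T@(X-O)).round(1));return X
E
python3 - <<'E'
from m import *
a=np.zeros((400,640,3),np.uint8);a[90:190,200:340]=cv2.resize(cv2.imread("pics/s5.png"),(140,100),interpolation=cv2.INTER_AREA)
print("ref nominal h 125.5");closed(a,cv2.imread("pics/top5.png"),O+255*pz)
print("now");closed(bot.grab_frame("scene"),bot.grab_frame("top"),O+130*pz)
E
```

```text
ref nominal h 125.5
[295 116] (array([295.72090912, 116.13081868]), array([ 9.90583293, 16.9188474 ]), 133.59934997558594)
[357 224] (array([356.92910767, 224.1239802 ]), array([15.69381714, 18.54337184]), 169.9862060546875)
closed end [506.  -32.7 280.3] post frame [ -0.9   0.5 257.3]
now
[273 139] (array([274.71775309, 140.61599096]), array([10.52832095, 15.89745458]), 137.01296997070312)
[378 222] (array([376.40875753, 222.50945536]), array([14.47425461, 16.21025848]), 169.2240753173828)
closed end [ 514.8 -100.7  173.8] post frame [ -5.8   1.1 130.8]
```

>>> move_arm --deltas '[{"dx": -3,"dy": 0.7,"dz": -0.5,"ax": -0.05,"ay": 0,"az": 0},{"dx": -4,"dy": 0,"dz": -0.5,"ax": 0,"ay": 0,"az": 0},{"dx": -4,"dy": -1,"dz": -0.5,"ax": 0.05,"ay": 0,"az": 0},{"dx": -4,"dy": -0.5,"dz": -0.5,"ax": 0.0,"ay": 0,"az": 0}]'

```text
t: 13.5
position: [522.3, -129.6, 119.4]
tcp_rot: [-1.827, -1.581, -1.346]
contact_force: [-5.6, 10.9, 25.3]
width: 0.595
```

```bash
python3 st.py
```

```text
13.5 F post [ 5.1 -4.2 27.3] M post [2.33 4.78 0.7 ] j [ 1.23  1.41 -1.19  1.75  0.19  0.56  0.32] w 0.5948637475886153
mouth [-2.1 -0.5 -1.1] axis [ 0.021 -0.021  1.   ] tool side g -30.1
```

>>> move_arm --deltas '[{"dx": 0,"dy": 0,"dz": 0,"ax": 0,"ay": 0,"az": 0},{"dx": 0,"dy": 0,"dz": 0,"ax": 0,"ay": 0,"az": 0},{"dx": 0,"dy": 0,"dz": 0,"ax": 0,"ay": 0,"az": 0},{"dx": 0,"dy": 0,"dz": 0,"ax": 0,"ay": 0,"az": 0},{"dx": 0,"dy": 0,"dz": 0,"ax": 0,"ay": 0,"az": 0}]' --hand 95

```text
t: 14.0
position: [522.4, -129.7, 119.2]
tcp_rot: [-1.827, -1.581, -1.345]
contact_force: [-0.6, -0.9, -0.3]
width: 0.948
```

>>> move_arm --deltas '[{"dx": 0,"dy": 0,"dz": -25,"ax": 0,"ay": 0,"az": 0},{"dx": 0,"dy": 0,"dz": -60,"ax": 0,"ay": 0,"az": 0},{"dx": 0,"dy": 0,"dz": -95,"ax": 0,"ay": 0,"az": 0},{"dx": 0,"dy": 0,"dz": -125,"ax": 0,"ay": 0,"az": 0},{"dx": 0,"dy": 0,"dz": -140,"ax": 0,"ay": 0,"az": 0}]'

```text
t: 14.5
position: [464.3, -241.1, 186.3]
tcp_rot: [-1.83, -1.58, -1.346]
contact_force: [0.5, 0.3, 0.1]
width: 0.947
```

```bash
python3 st.py; python3 - <<'E'
from m import *
bot.grab_frame("wrist");a,b=bot.grab_frame("scene"),bot.grab_frame("top");cv2.imwrite("pics/s9.png",a);cv2.imwrite("pics/t9.png",b);cv2.imwrite("pics/w9.png",bot.grab_frame("wrist"))
closed(a,b,O+130*pz)
w=bot.camera_params("wrist");print(proj(w,[O,O+130*pz,O+33*px,O+10*pz+33*px]).round())
E
```

```text
14.5 F post [-0.1  0.5  0.3] M post [-0.42 -0.76  0.32] j [ 1.42  1.32 -1.26  1.59  0.14  0.92  0.36] w 0.946767989640378
mouth [121.4 -71.6  -5.8] axis [ 0.019 -0.02   1.   ] tool side g -30.2
[273 139] (array([274.37569555, 140.30961863]), array([10.45736376, 16.17272822]), 136.18014526367188)
[378 222] (array([376.85402425, 222.67145284]), array([14.44492213, 16.15230306]), 169.301025390625)
closed end [ 514.3 -102.   174.2] post frame [ -4.5   0.4 130.4]
[[322. 262.]
 [323. 110.]
 [343. 279.]
 [343. 268.]]
```

```bash
python3 - <<'E'
from h import *
w=bot.camera_params("wrist");im=cv2.cvtColor(cv2.imread("pics/w9.png"),cv2.COLOR_BGR2GRAY).astype(np.float32)
for d in(-70,-55,-40,-30,-20,-10):
    e=np.radians(d);n=np.cos(e)*px+np.sin(e)*py
    r0,r1,r2,r3=proj(w,[O+26*n+15*pz,O+26*n,O+34*n,O+34*n-8*pz])
    v=np.arange(r0[1]-2,r3[1]+8);u=np.interp(v,[r0[1],r1[1],r2[1],r3[1]],[r0[0],r1[0],r2[0],r3[0]])
    g=cv2.remap(im,u.astype(np.float32)[None],v.astype(np.float32)[None],1)[0]
    print(d,"rows s15,rim0,collar edge,collar-8:",[round(float(x[1]),1) for x in(r0,r1,r2,r3)],"u",r1[0].round());print(" ",int(v[0]),g.astype(int).tolist())
c=cv2.imread("pics/w9.png");cv2.imwrite("pics/w9z.png",cv2.resize(c[200:320,240:400],(800,600),interpolation=2))
E
```

```text
-70 rows s15,rim0,collar edge,collar-8: [256.8, 273.1, 276.9, 285.5] u 302.0
  254 [150, 143, 133, 131, 130, 131, 131, 132, 132, 131, 131, 131, 131, 131, 130, 131, 139, 141, 142, 141, 142, 122, 96, 99, 99, 99, 93, 74, 63, 60, 62, 64, 68, 70, 69, 65, 62, 59, 56]
-55 rows s15,rim0,collar edge,collar-8: [259.0, 275.4, 280.1, 288.8] u 309.0
  256 [138, 127, 125, 124, 124, 126, 125, 125, 126, 126, 126, 126, 126, 126, 127, 122, 110, 137, 142, 144, 143, 135, 100, 93, 94, 93, 93, 89, 71, 67, 68, 69, 68, 67, 67, 66, 66, 65, 66, 65]
-40 rows s15,rim0,collar edge,collar-8: [260.2, 276.7, 281.9, 290.7] u 317.0
  258 [119, 120, 121, 121, 121, 120, 120, 120, 120, 120, 120, 120, 121, 121, 117, 103, 113, 140, 144, 143, 141, 129, 103, 97, 96, 95, 94, 93, 88, 89, 89, 89, 89, 89, 89, 84, 72, 64, 64, 65, 66]
-30 rows s15,rim0,collar edge,collar-8: [260.5, 277.0, 282.3, 291.1] u 322.0
  258 [123, 124, 124, 124, 124, 124, 125, 125, 125, 125, 124, 124, 125, 126, 117, 91, 105, 140, 143, 142, 143, 124, 100, 96, 96, 95, 93, 92, 92, 93, 93, 92, 92, 93, 93, 92, 93, 94, 86, 71, 64]
-20 rows s15,rim0,collar edge,collar-8: [260.3, 276.8, 282.0, 290.8] u 328.0
  258 [120, 122, 122, 121, 121, 121, 122, 122, 122, 122, 122, 121, 122, 122, 110, 78, 87, 138, 144, 141, 138, 115, 95, 92, 92, 91, 92, 90, 79, 76, 76, 76, 76, 76, 76, 76, 75, 70, 65, 63, 63]
-10 rows s15,rim0,collar edge,collar-8: [259.6, 276.1, 281.0, 289.7] u 333.0
  257 [78, 74, 73, 76, 81, 81, 78, 75, 73, 72, 72, 73, 74, 75, 71, 69, 70, 110, 140, 145, 141, 109, 93, 92, 91, 90, 90, 77, 66, 65, 65, 65, 66, 66, 66, 65, 65, 64, 64, 63, 63]
```

```bash
python3 - <<'E'
from m import *
closed(bot.grab_frame("scene"),bot.grab_frame("top"),O+130*pz)
s=bot.get_state();print(s["t"],s["contact_force"].round(1));print(bot.finish_job())
E
```

```text
[273 139] (array([274.38135401, 140.32526906]), array([10.42660904, 16.17062887]), 136.28775024414062)
[378 222] (array([376.84642792, 222.65368652]), array([14.46363449, 16.14241791]), 169.64527893066406)
closed end [ 514.4 -102.   174.2] post frame [ -4.5   0.5 130.4]
14.8 [ 0.6 -0.5 -0. ]
the job is handed in; nothing more can be done
None
```

I put the mould upside down on the slanted post with its notch over the tooth, pressed it down, let go and handed the job in at 14.8 s. The job reports no verdict.

**How it went:** On the first descent the rim landed on the tooth. The wrist would not comfortably reach the angle needed, so I let go, gripped the mould again 32° further round, and turned it about 39° under light pressure. The axial force then fell to zero as the notch dropped over the tooth. I pressed to a firm stop at about 27 N, opened the fingers and backed off about 140 mm.

**Last checks:**
- **At rest:** the closed end measured 130.4 mm up the post axis (home is 130) and did not move between two readings. It sits about 4.5 mm off the axis, a slight sag of about 0.03 rad within the play on the post.
- **Rim on collar:** a brightness profile from the wrist camera puts the rim within about 1–2 mm of the collar.
- **Released:** the contact force is near zero and the gripper is clear.

**What disagreed:** the measured drop from the tooth to the stop was 7–8 mm, not the tooth's full 10 mm. By that measure alone the rim could be 2–3 mm up, still under the 5 mm limit. I had used all 12 pictures, so I did not look at the seated rim by eye. I also did not re-measure the bystanders, though no unexpected contact force showed up.

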